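# Dip-gauge a sample pot

## Robot

A 6-joint arm with a two-finger parallel gripper is mounted at the origin on the work surface. World frame = base frame: x ahead of the robot, y to its left, z up, the work surface at z = 0. Lengths are in m, angles in rad, forces in N, time in s.
With the tool pointing down it reaches from about 0.3 to 0.875 m from the base axis. Payload 6.4 kg.
Tool frame: the origin (TCP) lies at the very end of the fingers, on their centre line; the grasp point (between the pads) lies 19 mm behind it; z points along the fingers, y is the line along which they close (so a half turn about z gives the same grasp; the last joint's range is limited). The gripper opens to 85 mm and grips with 20 to 120 N. Pads are 22 mm wide; open, the fingers measure 114 mm over their backs; the gripper's body (76 mm by 85 mm) begins 54 mm behind the grasp point. The pads swing forward as they close: fully open they stand 13 mm farther back than shut.
Start: joints at [-1.313, 0.181, 1.607, -0, 1.354, -0.206], TCP at [0.257, -0.514, 0.231] pointing down, gripper open.
Joint ranges: [-2.99, 2.99], [-0.89, 2.07], [0.3, 2.58], [-1.14, 4.28], [0, 2.63], [-3.12, 3.12]. Speed limits (rad/s): [2.57, 2.57, 3.01, 3.14, 3.14, 3.14].

## Interface

Orientations are given as [roll, pitch, yaw] about the fixed x, y, z axes, in that order (R = Rz(yaw) Ry(pitch) Rx(roll)).
In Python, from rig import state, grab_frame, finish_job gives the robot as it stands.
- The arm moves only by the tool run_rows, called in YAML: its name, and indented under it one key for each argument. Schema: {"type":"object","properties":{"steps":{"type":"array","items":{"type":"object","properties":{"tx":{"type":"number"},"ty":{"type":"number"},"tz":{"type":"number"},"ax":{"type":"number"},"ay":{"type":"number"},"az":{"type":"number"}},"additionalProperties":false},"minItems":1,"maxItems":10},"jaw":{"type":"number"},"grip_force":{"type":"number"},"only":{"type":"string"},"quiet":{"type":"boolean"},"lines":{"type":"string"}},"required":["steps"],"additionalProperties":false}. steps is a list of rows, 1 to 10 of them, each an object with the fields tx, ty, tz (the shift in parts of the range, where 1.0 means 600 mm), ax, ay, az (a rotation vector in fractions of the full range, 1 being 90 degrees); a field left out counts as zero; each row is the pose to reach, as a shift and turn from the pose commanded when the call began, along the tool's axes at that moment; what a row does not reach only later rows make up. A row lasts 1/8 s, in which the tool goes at most 0.0625 m and 0.188 rad, less where a joint would pass 70% of its speed; a pose out of reach is approached as far as the arm can. jaw is the finger opening in m, set as the call begins (left out keeps the last). The fingers move at their own pace and stop on an object; grip_force is the grip in N (left out, the last holds). Time passes only in rows, so rows that do not move let the fingers close. The tool returns the time, the measured TCP pose, the force, the opening and the grip force at its end. only (a regular expression) keeps the lines of the reply that match it, lines (a string "A,B") keeps lines A to B, and quiet returns only ok. No shift or turn number may pass 1 either way. Input that does not fit is refused with a message, and nothing moves.
- state(): the state, without advancing time (a new reading comes with each control period).
- grab_frame(name): name is "side" or "top"; returns a dict with "pixels" (480x640x3 uint8, red, green, blue), "mtx" (3x3 intrinsics, pixels), "view" (4x4, takes a point from world to camera coordinates). Camera axes: x right, y down, z forward; pixel columns grow to the right and rows downward; lengths in m; the calibration is good to about 2 mm. A picture is of the moment at which its call begins. There is no depth.
- finish_job(): hands the job in; it is judged then, once.
The state is a dict: "time": time; "joints": joint angles; "qvel": joint speeds; "joint_efforts": joint torques, N m; "tool_pos": TCP position; "ee_rot": TCP orientation; "wrist_force": force on the tool from outside, world axes, zero at the start; "wrist_torque": the same for the moment, N m; "finger_gap": finger opening in m; "gripper_force": force on a finger pad.
Only numpy, scipy, OpenCV 4.12 (cv2) and the standard library are available. Lean on these libraries where they do the work, as an engineer would, in place of code of your own. Each camera call takes 0.05 s, during which the arm holds its last target. There are 200 camera calls.

## Task

Without lifting it, slide the lidded steel pot across the hob from the red-ringed hot place to the centre of the blue-ringed gauging place. Then take the gauge rod from its cradle, push it into the pot's slanting guide tube until its brass collar stops on the tube's mouth, draw it fully out again, and hold it level with its tip above the middle of the white reading card, about a hand's width up. Finish while still holding the rod there, with the pot left on the blue place and the bottle, jar and cake tub undisturbed.

Things in the scene. Friction and masses are not known exactly. Their poses are not given: they have to be found in the camera images.
- hob: Fixed black glass hob with steel edges, 200 (x) by 380 (y) by 12 mm thick, lying on the bench; origin at the centre of its underside, so its top is 12 mm above the origin. It carries the two marked places, which lie 180 mm apart along its y axis; either may be on the left.
- zone_hot: Red double ring, outer diameter 160 mm, flat marking on the hob (no thickness to touch); origin at its centre, on the hob's top. The pot starts here.
- zone_gauge: Blue double ring, outer diameter 160 mm, flat marking on the hob; origin at its centre, on the hob's top. The pot must be slid here.
- pot: Loose round lidded metal pot, 120 mm diameter, 65 mm to the top of its lid, 0.68 to 0.94 kg, hollow, empty, lid fast; origin at the centre of its underside, z up. A steel guide tube rises from the lid in the plane y = 0, leaning to the pot's +x, 40 degrees above horizontal, its axis crossing the lid's top at x = +30 mm (see tube_mouth). On the other side stands a black grip bar (see pot_knob).
- pot_knob (a point): Grip point on the pot's black upright bar, at x = -22 mm, y = 0, z = 87 mm in the pot's frame. The bar is 34 mm long (pot x), 14 mm thick (pot y), and stands 30 mm above the lid; pinch it across the pot's y from above. The pot slides easily: about 2 to 4 N drags it.
- tube_mouth (a point): Centre of the guide tube's mouth, in its rim's plane, at x = +72.1, y = 0, z = +100.4 mm in the pot's frame; the tube's outward axis is (0.766, 0, 0.643) there. The tube is 55 mm long above the lid, 20 mm outside, 14 mm bore; its last 12 mm flare to 34 mm outside, 28 mm inside.
- dip_end (a point): Point on the guide tube's axis inside the pot, 130 mm from tube_mouth, where the rod's tip is when the collar sits on the mouth.
- rod: Loose gauge rod, 0.11 kg, axis along its own x, tip towards +x; origin on the axis at the collar's stop face. Steel shank of 10 mm diameter from 0 to the rounded tip at x = +130 mm; brass collar 36 mm diameter, x = -6 to 0; orange handle bar 85 mm long (x = -105 to -20), 16 mm thick (y), 22 mm high (z). Starts level in the cradle, axis 50 mm above the bench.
- rod_tip (a point): The rod's tip, 130 mm from its collar face.
- rod_collar (a point): Centre of the collar's stop face (the rod's origin).
- rod_handle (a point): Point on the rod's axis in the handle, x = -55 mm in the rod's frame: a good place to grip, across the rod's y; both sides and below are free there for fingers, from straight above or tilted along the rod.
- rack: Fixed cradle for the rod: grey base 240 by 60 by 8 mm, two white notched posts 10 mm thick along the rod, at x = -98 mm (under the handle's rear end) and x = +75 mm (under the shank), tops at 49 and 55 mm. Origin at the centre of the underside; x axis as the lying rod's, whose collar face starts above the origin. The rod lifts straight up out of it.
- card: Fixed white reading card with two green edge stripes, 100 (x) by 140 (y) by 3 mm, on the bench; origin at the centre of its underside. The rod's tip is to be held above its middle.
- amber_bottle: Bystander: amber bottle with red cap, 64 mm diameter, 130 mm high; origin at the centre of its underside. Leave alone.
- white_jar: Bystander: white jar with red cap, 64 mm diameter, 80 mm high; origin at the centre of its underside. Leave alone.
- cake_tub: Bystander: round packed cake, 110 mm diameter, 42 mm high; origin at the centre of its underside. Leave alone.
Things that resemble listed ones, but are neither listed nor needed, are in the scene too. Several things have the shape of the rack; the one meant has the colours described above.

How it is judged:
On the way, in this order (a step that is already met when the one before it is completed fails the run):
1. the pot stands still on the blue gauging place, its centre within 15 mm of the ring's centre (horizontal distance between pot and zone_gauge below 0.015 m and linear speed of pot below 0.02 m/s and angle between pot's own z axis and vertical below 0.06 rad), for 0.2 s.
2. the rod is in the guide tube with its collar on the mouth (collar centre within 6 mm of the mouth's centre, tip within 14 mm of the dip end), the pot still on the blue place (distance between rod_collar and tube_mouth below 0.006 m and distance between rod_tip and dip_end below 0.014 m and horizontal distance between pot and zone_gauge below 0.025 m), for 0.1 s.
At the end, for the whole second after the job is handed in: The rod is held still in the gripper, level within 7 degrees, its tip within 40 mm (horizontally) of the card's centre and 60 to 200 mm above the bench, touching neither pot nor cradle; the pot stands upright within 25 mm of the blue ring's centre (horizontal distance between rod_tip and card below 0.04 m and height (world z) of rod_tip between 0.06 and 0.2 m and angle between rod's own x axis and vertical between 1.45 and 1.69 rad and contact force between the fingers and rod above 1 N and contact force between rod and rack below 0.1 N and contact force between rod and pot below 0.1 N and linear speed of rod below 0.03 m/s and horizontal distance between pot and zone_gauge below 0.025 m and angle between pot's own z axis and vertical below 0.06 rad); the arm keeps its last pose, push and grip.
It fails at once if the pot is lifted (more than 10 mm off the hob) or tipped (more than 10 degrees) (height (world z) of pot above 0.022 m or angle between pot's own z axis and vertical above 0.175 rad).
It fails at once if a bystander is moved more than 20 mm (distance of any of amber_bottle, white_jar, cake_tub from where it was at the start of the episode above 0.02 m).
It also fails if it takes over 66 s, if anything falls off the work surface, if the arm or the gripper's body presses on something with over 40 N, if the wrist force passes 120 N, or if a joint passes its speed limit or range.

## Working session

There is one attempt and no reset: what is moved stays moved. The work goes in short steps, Python scripts to look and compute and a tool call to move; the robot and the scene stay as the last step left them, time stands still between calls to the robot, and variables do not carry over. Pictures are saved under pics/ and viewed, at most 10 in all, crops included, and the job is handed in when it is done.

```bash
ls; mkdir -p pics
```

Run:
```python
from rig import state, grab_frame
import cv2,pickle
F={}
for n in("side","top"):
    f=grab_frame(n);F[n]=f
    cv2.imwrite(f"pics/{n}0.png",f["pixels"][:,:,::-1]);print(n,f["mtx"].tolist(),f["view"].round(3).tolist())
pickle.dump(F,open("f0.pkl","wb"));s=state();print(s)
```

```text
pics
side [[498.1274181219443, 0.0, 323.3273790852355], [0.0, 498.1274181219443, 239.58077619460954], [0.0, 0.0, 1.0]] [[-1.0, -0.028, -0.012, 0.47], [-0.007, 0.584, -0.812, 0.083], [0.03, -0.812, -0.584, 1.224], [0.0, 0.0, 0.0, 1.0]]
top [[572.6078476905633, 0.0, 317.59182992115433], [0.0, 572.6078476905633, 246.2450689290955], [0.0, 0.0, 1.0]] [[-0.008, -1.0, 0.007, -0.027], [-0.983, 0.007, -0.182, 0.487], [0.182, -0.008, -0.983, 1.547], [0.0, 0.0, 0.0, 1.0]]
{'time': 0.1, 'joints': array([-1.31333347e+00,  1.81458652e-01,  1.60786926e+00,  3.41354952e-06,
        1.35380403e+00, -2.06283993e-01]), 'qvel': array([-0.00212329, -0.00165336, -0.00371966,  0.00183165, -0.00016604,
        0.00167305]), 'joint_efforts': array([ 4.45149835e-04, -4.45878375e+01, -3.52236772e+01, -3.63921117e-04,
        4.04630307e-03, -7.61715597e-06]), 'tool_pos': array([ 0.25709959, -0.51378627,  0.23049752]), 'ee_rot': array([-3.14008669e+00, -3.18543421e-04,  4.63745869e-01]), 'wrist_force': array([-0.13938457,  0.32259507,  0.55687414]), 'wrist_torque': array([-0.04093648, -0.01731527, -0.00812833]), 'gripper_force': 0.0, 'finger_gap': 0.08544874331191289}
```

View pics/top0.png

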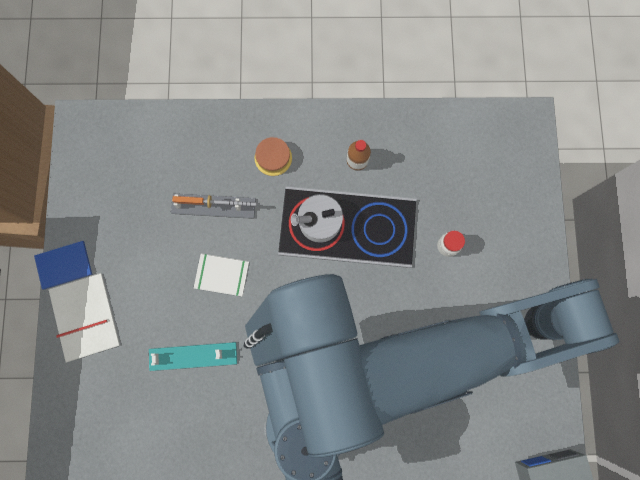

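View pics/side0.png

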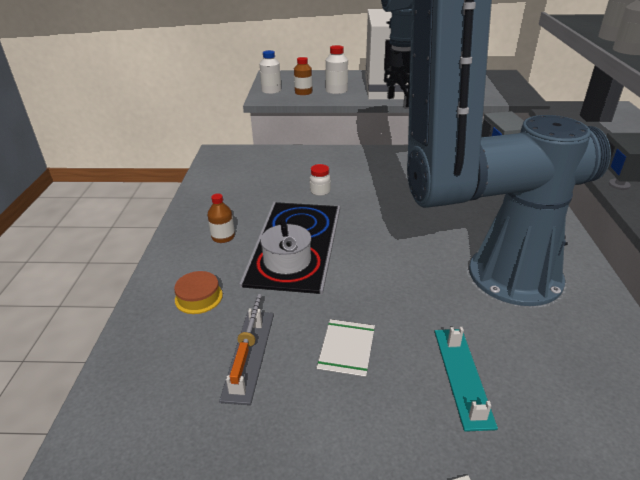

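Create h.py:
```python
import numpy as np,cv2,pickle
from scipy.spatial.transform import Rotation as R
def proj(f,P):
    P=np.atleast_2d(P);c=P@f["view"][:3,:3].T+f["view"][:3,3];q=c@f["mtx"].T;return q[:,:2]/q[:,2:]
def back(f,uv,z):
    V=f["view"];d=V[:3,:3].T@np.linalg.inv(f["mtx"])@np.array([*uv,1.]);o=-V[:3,:3].T@V[:3,3];return o+d*(z-o[2])/d[2]
```

Run:
```python
from h import *
F=pickle.load(open("f0.pkl","rb"))
for n in F:
    p=F[n]["pixels"];h=cv2.cvtColor(p,cv2.COLOR_RGB2HSV);f=F[n]
    def mask(a,b,roi):
        m=cv2.inRange(h,a,b);k=np.zeros_like(m);x0,y0,x1,y1=roi;k[y0:y1,x0:x1]=m[y0:y1,x0:x1];return k
    b=mask((100,120,60),(130,255,255),(345,195,415,262) if n=="top" else (265,200,340,245))
    c=max(cv2.findContours(b,cv2.RETR_EXTERNAL,cv2.CHAIN_APPROX_NONE)[0],key=cv2.contourArea)
    e=cv2.fitEllipse(c);print(n,"blue",e,back(f,e[0],.012))
    r=mask((5,150,120),(18,255,255),(165,190,210,212) if n=="top" else (225,340,250,390))
    ys,xs=np.nonzero(r);print("orange",len(xs),xs.mean(),ys.mean(),back(f,(xs.mean(),ys.mean()),.055))
    g=mask((45,80,40),(85,255,255),(190,250,252,300) if n=="top" else (315,318,380,378))
    for c in cv2.findContours(g,cv2.RETR_EXTERNAL,cv2.CHAIN_APPROX_NONE)[0]:
        if len(c)>8:
            m=c[:,0].mean(0);print("stripe",m,back(f,m,.003))
t=F["top"]["pixels"][:,:,::-1];s=F["side"]["pixels"][:,:,::-1]
A=cv2.resize(t[180:255,270:420][:,:100],None,fx=4,fy=4,interpolation=cv2.INTER_CUBIC)
B=cv2.resize(t[185:223,165:280][:,:100],None,fx=4,fy=4,interpolation=cv2.INTER_CUBIC)
C=cv2.resize(s[210:310,240:340],None,fx=4,fy=4,interpolation=cv2.INTER_CUBIC)[:300]
D=cv2.resize(s[290:405,220:280],None,fx=4,fy=4,interpolation=cv2.INTER_CUBIC)
o=np.zeros((600,800,3),np.uint8);o[:300,:400]=A;o[300:452,:400]=B;o[:300,400:800]=C;D=cv2.rotate(D,cv2.ROTATE_90_CLOCKWISE)
o[320:560,400:800]=D[:240,60:460];cv2.imwrite("pics/crop1.png",o)
```

```text
side blue ((300.3826599121094, 222.37648010253906), (30.171133041381836, 54.853973388671875), 87.71812438964844) [ 0.53997022 -0.20069765  0.012     ]
orange 341 237.63636363636363 362.43695014662757 [0.62087786 0.33821609 0.055     ]
stripe [342.         365.75510204] [0.4243188  0.29868778 0.003     ]
stripe [350.75280899 326.56179775] [0.40514949 0.19070708 0.003     ]
top blue ((378.9980773925781, 229.11341857910156), (54.1971321105957, 55.317726135253906), 119.24772644042969) [ 0.5414218  -0.20683547  0.012     ]
orange 139 187.4388489208633 199.44604316546761 [0.62073056 0.33265463 0.055     ]
stripe [240.12121212 277.5       ] [0.40635407 0.18835409 0.003     ]
stripe [201.84615385 271.24615385] [0.42496212 0.29675614 0.003     ]
```

View pics/crop1.png

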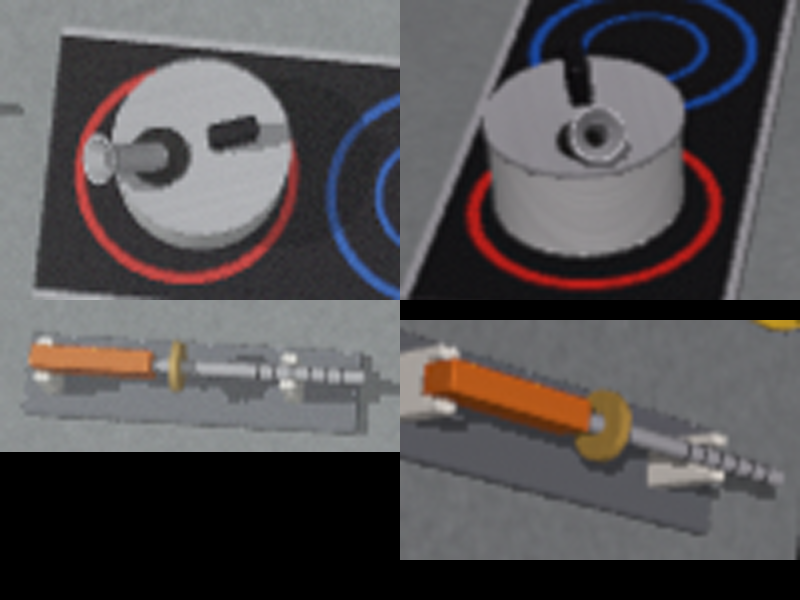

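Add to h.py:
```python
from scipy.optimize import least_squares
def fit(obs,x0):
    # obs: (frame,uv,local point) ; pose x,y,yaw with z0
    def res(p):
        M=R.from_euler("z",p[2]).as_matrix();r=[]
        for f,uv,P,z0 in obs: r.append(proj(f,M@np.array(P)+[p[0],p[1],z0])[0]-uv)
        return np.concatenate(r)
    s=least_squares(res,x0,loss="soft_l1");return s.x,res(s.x).reshape(-1,2)
```

Run:
```python
from h import *
F=pickle.load(open("f0.pkl","rb"));t,s=F["top"],F["side"]
A=lambda u,v:(u/4+270-.375,v/4+180-.375)
B=lambda u,v:(u/4+165-.375,(v-300)/4+185-.375)
C=lambda u,v:((u-400)/4+240-.375,v/4+210-.375)
m=[.0721,0,.1004];z=.012
x,r=fit([(t,A(202,147),[0,0,.065],z),(t,A(98,159),m,z),(t,A(232.5,133),[-.022,0,.095],z),(s,C(597,134),m,z),(s,C(584,116),[0,0,.065],z)],[.56,-.03,1.7]);print("pot",x,r.round(1).tolist())
x,r=fit([(t,B(365,377),[.13,0,0],.05),(t,B(178,366),[-.003,0,0],.05),(t,B(91,359),[-.0625,0,.011],.05)],[.6,.25,-1.6]);print("rod",x,r.round(1).tolist())
# side rod collar/tip
U=lambda X,Y:(lambda yy,xx:(220+yy/4,290+xx/4))(240-(Y-320),X-400+60)
uv=U(603,425),U(778,478);print(uv,proj(s,[[*x[:2],.05],[x[0]+.13*np.cos(x[2]),x[1]+.13*np.sin(x[2]),.05]]))
for c in [(62,35),(37,291)]: print("hobcorner",back(t,A(*c),.012))
print(back(t,(415.5,199),.012),back(t,(411,266),.012))
```

```text
pot [ 0.56300542 -0.03692829  1.78577134] [[-0.4, 0.5], [-0.5, 0.1], [0.0, -0.4], [-0.2, -0.5], [0.0, -1.3]]
rod [ 0.61603115  0.27005923 -1.63168948] [[0.4, -0.0], [-0.1, 0.2], [-0.3, -0.2]]
((253.75, 355.75), (240.5, 399.5)) [[246.07233827 337.37455861]
 [258.71457926 293.72644037]]
hobcorner [0.6637212  0.06143905 0.012     ]
hobcorner [0.47600272 0.07875187 0.012     ]
[ 0.6295779  -0.31474862  0.012     ] [ 0.43430134 -0.29429292  0.012     ]
```

Create go.py:
```python
import sys
from h import *
from rig import state
# usage: go.py x y z roll pitch yaw -> shift and turn in tool axes from measured pose
a=list(map(float,sys.argv[1:7]));s=state();q=R.from_euler("xyz",s["ee_rot"]);g=R.from_euler("xyz",a[3:])
d=q.inv().apply(np.array(a[:3])-s["tool_pos"]);r=(q.inv()*g).as_rotvec();print("d",d.round(4),np.linalg.norm(d).round(3),"r",r.round(4),"t",s["time"],s["joints"].round(2))
```

```bash
python3 go.py .5677 -.0584 .2 3.1416 0 1.786
```

```text
d [ 0.4815 -0.2683  0.0311] 0.552 r [-1.1000e-03 -1.3000e-03 -1.3223e+00] t 0.1 [-1.31  0.18  1.61  0.    1.35 -0.21]
```

The manual's scale: shifts go in shares of 600 mm and turns go in shares of 90 degrees. Converting my numbers, 0.4815 m / 0.6 = 0.8025, -0.2683 m / 0.6 = -0.4472, -1.322 rad / 1.5708 = -0.8416.

run_rows:
  steps:
    - {"tx":0.4, "ty":-0.2233, "az":-0.4202}
    - {"tx":0.4, "ty":-0.2233, "az":-0.4202}
    - {"tx":0.4, "ty":-0.2233, "az":-0.4202}
    - {"tx":0.4, "ty":-0.2233, "az":-0.4202}
    - {"tx":0.8025, "ty":-0.4472, "az":-0.8416}
    - {"tx":0.8025, "ty":-0.4472, "az":-0.8416}
    - {"tx":0.8025, "ty":-0.4472, "az":-0.8416}
    - {"tx":0.8025, "ty":-0.4472, "tz":0.05, "az":-0.8416}
    - {"tx":0.8025, "ty":-0.4472, "tz":0.0517, "az":-0.8416}
    - {"tx":0.8025, "ty":-0.4472, "tz":0.0517, "az":-0.8416}
  jaw: 0.06

```text
time: 1.35
tool_pos: [0.5679, -0.0552, 0.1981]
ee_rot: [-3.139, -0.002, 1.791]
wrist_force: [0.6, -0.8, -0.3]
finger_gap: 0.0598
gripper_force: 0.0
```

```bash
python3 go.py .5677 -.0584 .083 3.1416 0 1.786
```

```text
d [-0.0034 -0.0006  0.1151] 0.115 r [-0.0027 -0.0024  0.0047] t 1.35 [-0.31  0.2   1.65  0.    1.29 -0.53]
```

In the tool's units: 0.115 m / 0.6 = 0.1917, 0.1 m / 0.6 = 0.1667.

run_rows:
  steps:
    - {"tx":-0.0033, "tz":0.0667}
    - {"tx":-0.005, "tz":0.1333}
    - {"tx":-0.005, "ty":-0.0008, "tz":0.1667}
    - {"tx":-0.005, "ty":-0.0008, "tz":0.1917}
    - {"tx":-0.005, "ty":-0.0008, "tz":0.1917}

```text
time: 1.98
tool_pos: [0.5672, -0.0623, 0.0844]
ee_rot: [-3.14, -0.001, 1.785]
wrist_force: [-0.4, -0.5, -0.3]
finger_gap: 0.0602
gripper_force: 0.0
```

Run:
```python
from h import *
from rig import grab_frame
o=[]
for n,(x,y) in (("top",(280,170)),("side",(230,190))):
    o.append(cv2.resize(grab_frame(n)["pixels"][y:y+100,x:x+100,::-1],None,fx=4,fy=4,interpolation=cv2.INTER_CUBIC))
cv2.imwrite("pics/c2.png",np.hstack(o))
```

```text
(no output)
```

View pics/c2.png

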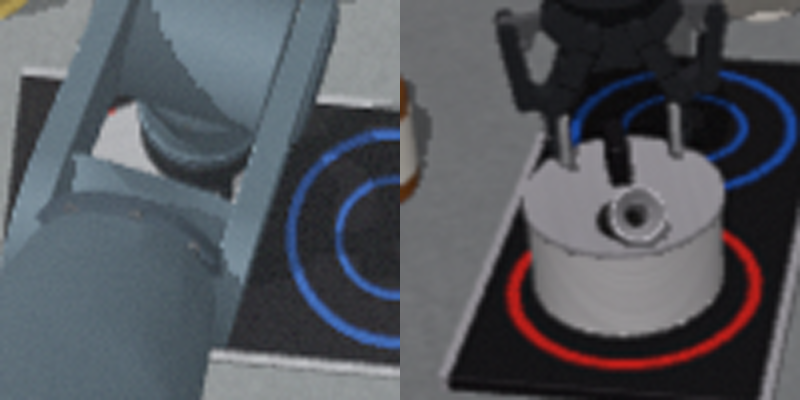

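The side view shows the bar (crop ~620,155) midway between the pads (567 and 676), so it's safe to close.

run_rows:
  steps:
    - {}
    - {}
    - {}
    - {}
    - {}
    - {}
  jaw: 0
  grip_force: 30

```text
time: 2.82
tool_pos: [0.5686, -0.0621, 0.0861]
ee_rot: [3.14, 0.001, 1.786]
wrist_force: [-0.2, -0.4, 5.6]
finger_gap: 0.0134
gripper_force: 31.2
```

Run:
```python
from rig import state
s=state();import numpy as np
p=s["tool_pos"]+np.array([-.0215,-.169,0]);print("go",*p)
```

```bash
python3 go.py .5457 -.2274 .0844 3.1416 0 1.786
```

```text
go 0.5471210857355737 -0.23108989212775896 0.08613504058741799
d [-0.1566 -0.0577  0.0018] 0.167 r [ 0.0012  0.0007 -0.0001] t 2.825 [-0.32  0.34  1.72  0.    1.07 -0.53]
```

In the tool's units: -0.1 m / 0.6 = -0.1667, -0.094 m / 0.6 = -0.1567.

run_rows:
  steps:
    - {"tx":-0.01, "ty":-0.0033}
    - {"tx":-0.0267, "ty":-0.01}
    - {"tx":-0.0467, "ty":-0.0167}
    - {"tx":-0.0667, "ty":-0.0237}
    - {"tx":-0.0867, "ty":-0.0308}
    - {"tx":-0.1067, "ty":-0.0378}
    - {"tx":-0.1267, "ty":-0.045}
    - {"tx":-0.1433, "ty":-0.0508}
    - {"tx":-0.1567, "ty":-0.0557}
    - {"tx":-0.1667, "ty":-0.0592}

```text
time: 4.08
tool_pos: [0.5553, -0.167, 0.0861]
ee_rot: [3.14, -0.0, 1.786]
wrist_force: [-0.2, 4.2, 6.6]
finger_gap: 0.0132
gripper_force: 31.3
```

run_rows:
  steps:
    - {"tx":-0.01, "ty":-0.0033}
    - {"tx":-0.0233, "ty":-0.0083}
    - {"tx":-0.04, "ty":-0.0142}
    - {"tx":-0.06, "ty":-0.0213}
    - {"tx":-0.0767, "ty":-0.0272}
    - {"tx":-0.09, "ty":-0.032}
    - {"tx":-0.1008, "ty":-0.0358}
    - {"tx":-0.1008, "ty":-0.0358}
    - {"tx":-0.1008, "ty":-0.0358}

```text
time: 5.2
tool_pos: [0.5471, -0.2316, 0.0862]
ee_rot: [3.141, 0.001, 1.786]
wrist_force: [-0.8, -0.7, 5.2]
finger_gap: 0.0135
gripper_force: 31.1
```

Run:
```python
from h import *
from rig import grab_frame
f=grab_frame("side");pickle.dump(f,open("s3.pkl","wb"))
cv2.imwrite("pics/c3.png",cv2.resize(f["pixels"][170:290,240:370,::-1],None,fx=5,fy=5,interpolation=cv2.INTER_CUBIC))
```

```text
(no output)
```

View pics/c3.png

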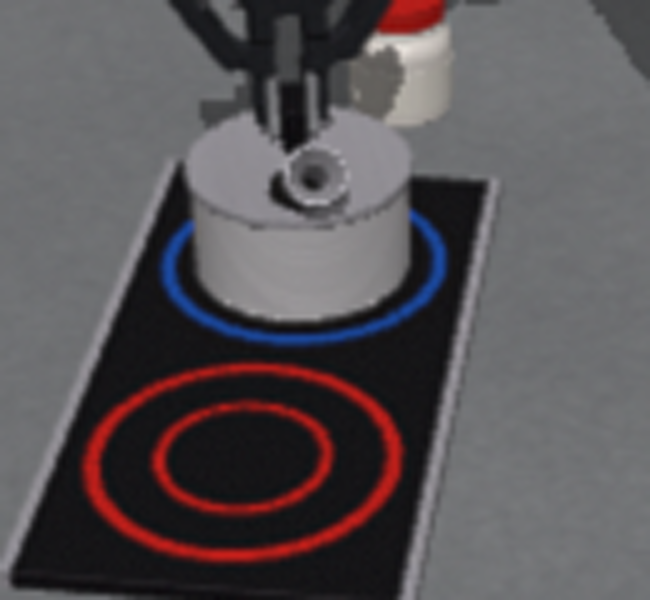

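The pot (base spanning crop 195–410) sits centrally in the blue ring (163–447). Next I release it and lift.

In the tool's units: -0.12 m / 0.6 = -0.2, -0.06 m / 0.6 = -0.1.

run_rows:
  steps:
    - {"tz":-0.0017}
    - {"tz":-0.0017}
    - {"tz":-0.0017}
    - {"tz":-0.0017}
    - {"tz":-0.0333}
    - {"tz":-0.1}
    - {"tz":-0.2}
    - {"tz":-0.2}
  jaw: 0.05

```text
time: 6.25
tool_pos: [0.5499, -0.233, 0.2131]
ee_rot: [3.133, 0.009, 1.786]
wrist_force: [-0.2, -0.3, -0.6]
finger_gap: 0.0504
gripper_force: 0.0
```

```bash
python3 go.py .612 .326 .2 3.1416 0 1.51
```

```text
d [0.533  0.1799 0.0098] 0.563 r [0.0101 0.008  0.276 ] t 6.25 [-0.6   0.24  1.58  0.    1.31 -0.81]
```

In the tool's units: 0.531 m / 0.6 = 0.885, 0.187 m / 0.6 = 0.3117, 0.276 rad / 1.5708 = 0.1757.

run_rows:
  steps:
    - {"tx":0.4433, "ty":0.155, "az":0.0879}
    - {"tx":0.4433, "ty":0.155, "az":0.0879}
    - {"tx":0.4433, "ty":0.155, "az":0.0879}
    - {"tx":0.4433, "ty":0.155, "az":0.0879}
    - {"tx":0.885, "ty":0.3117, "az":0.1757}
    - {"tx":0.885, "ty":0.3117, "az":0.1757}
    - {"tx":0.885, "ty":0.3117, "az":0.1757}
    - {"tx":0.885, "ty":0.3117, "az":0.1757}
    - {"tx":0.885, "ty":0.3117, "tz":0.0167, "ax":0.0064, "ay":0.0051, "az":0.1757}
    - {"tx":0.885, "ty":0.3117, "tz":0.0167, "ax":0.0064, "ay":0.0051, "az":0.1757}

```text
time: 7.5
tool_pos: [0.6144, 0.3319, 0.1935]
ee_rot: [-3.128, -0.007, 1.515]
wrist_force: [0.1, 0.3, 0.3]
finger_gap: 0.0494
gripper_force: 0.0
```

run_rows:
  steps:
    - {}
    - {}

```text
time: 7.75
tool_pos: [0.6163, 0.3263, 0.1959]
ee_rot: [-3.131, -0.006, 1.508]
wrist_force: [-0.5, -0.8, -0.1]
finger_gap: 0.0501
gripper_force: 0.0
```

```bash
python3 go.py .6194 .326 .034 3.1416 0 1.51
```

Run:
```python
from h import *
from rig import grab_frame
f=grab_frame("top");pickle.dump(f,open("t4.pkl","wb"))
a=cv2.resize(f["pixels"][180:280,330:430,::-1],None,fx=4,fy=4,interpolation=cv2.INTER_CUBIC)
g=grab_frame("side");pickle.dump(g,open("s4.pkl","wb"))
b=cv2.resize(g["pixels"][190:290,250:350,::-1],None,fx=4,fy=4,interpolation=cv2.INTER_CUBIC)
o=np.hstack([a,b]);cv2.imwrite("pics/c4.png",o)
```

```text
d [-0.0011  0.0048  0.1618] 0.162 r [-0.0104 -0.0064 -0.0019] t 7.75 [0.31 0.48 1.29 0.01 1.38 0.37]
```

View pics/c4.png

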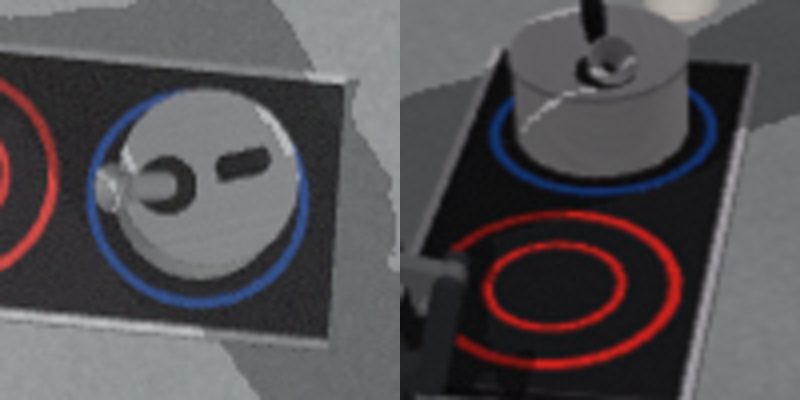

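Run:
```python
from h import *
t=pickle.load(open("t4.pkl","rb"));s=pickle.load(open("s4.pkl","rb"))
A=lambda u,v:(u/4+330-.375,v/4+180-.375)
C=lambda u,v:((u-400)/4+250-.375,v/4+190-.375)
m=[.0721,0,.1004];z=.012
x,r=fit([(t,A(209.5,177),[0,0,.065],z),(t,A(108,189),m,z),(t,A(244,163),[-.022,0,.095],z),(s,C(611,61),m,z),(s,C(598,51),[0,0,.065],z)],[.54,-.2,1.8]);print("pot",x,r.round(1).tolist())
print("blue",back(t,A(197.5,197.5),.012))
```

```text
pot [ 0.54104669 -0.20579422  1.77178231] [[-0.7, 0.4], [0.0, -0.1], [-0.1, -0.2], [-0.0, -0.8], [0.1, -0.8]]
blue [ 0.54175307 -0.20685022  0.012     ]
```

run_rows:
  steps:
    - {"tx":-0.0017, "ty":0.0067, "tz":0.0833, "ax":-0.0064, "ay":-0.0038}
    - {"tx":-0.0017, "ty":0.0075, "tz":0.1667, "ax":-0.0064, "ay":-0.0038}
    - {"tx":-0.0017, "ty":0.0075, "tz":0.2333, "ax":-0.0064, "ay":-0.0038}
    - {"tx":-0.0017, "ty":0.0075, "tz":0.2683, "ax":-0.0064, "ay":-0.0038}
    - {"tx":-0.0017, "ty":0.0075, "tz":0.2683, "ax":-0.0064, "ay":-0.0038}
    - {"tx":-0.0017, "ty":0.0075, "tz":0.2683, "ax":-0.0064, "ay":-0.0038}

```text
time: 8.6
tool_pos: [0.6204, 0.3279, 0.0366]
ee_rot: [3.139, -0.002, 1.509]
wrist_force: [0.3, -0.4, -0.3]
finger_gap: 0.0501
gripper_force: 0.0
```

```bash
python3 go.py .6194 .326 .034 3.1416 0 1.51
```

Run:
```python
from h import *
from rig import grab_frame
f=grab_frame("side")
cv2.imwrite("pics/c5.png",cv2.resize(f["pixels"][270:410,200:320,::-1],None,fx=4,fy=4,interpolation=cv2.INTER_CUBIC))
```

```text
d [-0.002  -0.0008  0.0026] 0.003 r [ 0.0023 -0.0018 -0.0005] t 8.6 [0.32 0.66 1.37 0.   1.11 0.38]
```

View pics/c5.png

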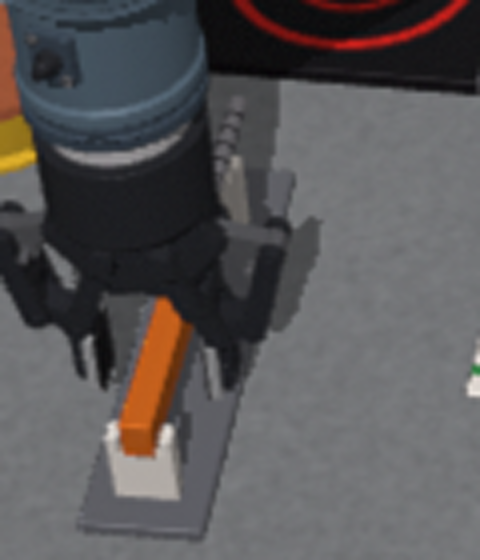

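The handle (crop 160,370) lies between the pads (105 and 220). Closing.

In the tool's units: 0.002 m / 0.6 = 0.0033.

run_rows:
  steps:
    - {"tz":0.0033}
    - {"tz":0.0033}
    - {"tz":0.0033}
    - {"tz":0.0033}
    - {"tz":0.0033}
  jaw: 0
  grip_force: 60

```text
time: 9.28
tool_pos: [0.6192, 0.3279, 0.0333]
ee_rot: [3.141, -0.001, 1.51]
wrist_force: [-1.0, -0.2, 6.0]
finger_gap: 0.0154
gripper_force: 59.1
```

run_rows:
  steps:
    - {"tz":-0.0167}
    - {"tz":-0.0667}
    - {"tz":-0.15}
    - {"tz":-0.25}
    - {"tz":-0.3333}
    - {"tz":-0.3333}
    - {"tz":-0.3333}

```text
time: 10.15
tool_pos: [0.6181, 0.3273, 0.2315]
ee_rot: [-3.139, 0.0, 1.51]
wrist_force: [-0.3, 0.4, -1.2]
finger_gap: 0.0149
gripper_force: 59.7
```

Run:
```python
from h import *
from rig import grab_frame
for n in ("side","top"): pickle.dump(grab_frame(n),open(n[0]+"6.pkl","wb"))
f=[pickle.load(open(n+"6.pkl","rb"))["pixels"] for n in "st"]
a=cv2.resize(f[0][200:350,150:300,::-1],None,fx=2.667,fy=2.667,interpolation=cv2.INTER_CUBIC)
b=cv2.resize(f[1][150:250,160:260,::-1],(400,400),interpolation=cv2.INTER_CUBIC)
cv2.imwrite("pics/c6.png",np.hstack([a[:400,:400],b]))
```

```text
(no output)
```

View pics/c6.png

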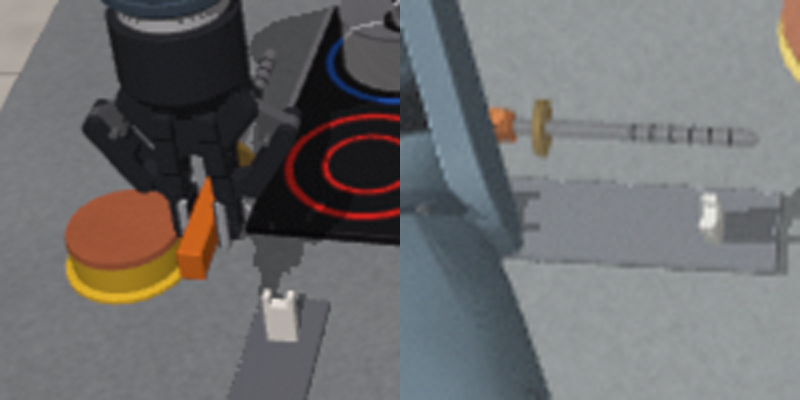

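Run:
```python
from h import *
t=pickle.load(open("t6.pkl","rb"));s=pickle.load(open("s6.pkl","rb"))
for z in(.24,.248,.256): print(z,"collar",back(t,(194.9,181.4),z).round(4),"tip",back(t,(248.6,184.4),z).round(4))
def tri(a,b):
    P=[f["mtx"]@f["view"][:3] for f in(t,s)];X=cv2.triangulatePoints(P[0],P[1],np.array(a,float).reshape(2,1),np.array(b,float).reshape(2,1));return (X[:3]/X[3]).T
print("tip tri",tri((248.6,184.4),(266/2.667+150-.3,54/2.667+200-.3)),"col",tri((194.9,181.4),(243/2.667+150,153/2.667+200)))
```

```text
0.24 collar [0.6164 0.2741 0.24  ] tip [0.6078 0.1408 0.24  ]
0.248 collar [0.6139 0.2724 0.248 ] tip [0.6054 0.1399 0.248 ]
0.256 collar [0.6115 0.2707 0.256 ] tip [0.603 0.139 0.256]
tip tri [[0.60782947 0.14034295 0.24449849]] col [[0.60834199 0.27093308 0.25401664]]
```

Create ins.py:
```python
import sys
from h import *
from rig import state
psi=1.780;P=np.array([.541,-.206,.012]);off=np.array([-.058,0,-.0167])
px=np.array([np.cos(psi),np.sin(psi),0]);a=.766*px+[0,0,.643];a/=np.linalg.norm(a)
y=np.array([np.sin(psi),-np.cos(psi),0]);M=np.c_[a,y,np.cross(a,y)]
mouth=P+.0721*px+[0,0,.1004]
s=state();q=R.from_euler("xyz",s["ee_rot"])
e=float(sys.argv[1]);T=mouth+a*e-M@off
print("target",T.round(4),"d",q.inv().apply(T-s["tool_pos"]).round(4),"r",(q.inv()*R.from_matrix(M)).as_rotvec().round(4))
c=s["tool_pos"]+q.apply(off);print("collar rel mouth in tube axes (out,y,z)",(M.T@(c-mouth)).round(4),"t",s["time"],"F",s["wrist_force"].round(1),s["joints"].round(2))
```

```bash
python3 ins.py .17
```

```text
target [0.4875 0.0459 0.2462] d [-0.2887 -0.1127 -0.0157] r [ 0.0893  0.6944 -0.2609]
collar rel mouth in tube axes (out,y,z) [0.3754 0.1702 0.1401] t 10.25 F [-1.  -0.2 -1.4] [0.32 0.46 1.26 0.   1.43 0.38]
```

In the tool's units: -0.2887 m / 0.6 = -0.4812, -0.28 m / 0.6 = -0.4667, 0.31 rad / 1.5708 = 0.1974.

run_rows:
  steps:
    - {"tx":-0.0667, "ty":-0.0267, "tz":-0.0167, "ax":0.0076, "ay":0.0637, "az":-0.0236}
    - {"tx":-0.1417, "ty":-0.055, "tz":-0.025, "ax":0.0166, "ay":0.1273, "az":-0.049}
    - {"tx":-0.2167, "ty":-0.0833, "tz":-0.0267, "ax":0.0255, "ay":0.1974, "az":-0.0745}
    - {"tx":-0.2917, "ty":-0.1133, "tz":-0.0267, "ax":0.0344, "ay":0.2674, "az":-0.1006}
    - {"tx":-0.3667, "ty":-0.1433, "tz":-0.0267, "ax":0.0433, "ay":0.3374, "az":-0.1267}
    - {"tx":-0.425, "ty":-0.1667, "tz":-0.0267, "ax":0.0509, "ay":0.3947, "az":-0.1483}
    - {"tx":-0.4667, "ty":-0.1817, "tz":-0.0267, "ax":0.0554, "ay":0.4329, "az":-0.1623}
    - {"tx":-0.4812, "ty":-0.1878, "tz":-0.0262, "ax":0.0569, "ay":0.4421, "az":-0.1661}
    - {"tx":-0.4812, "ty":-0.1878, "tz":-0.0262, "ax":0.0569, "ay":0.4421, "az":-0.1661}
    - {"tx":-0.4812, "ty":-0.1878, "tz":-0.0262, "ax":0.0569, "ay":0.4421, "az":-0.1661}

```text
time: 11.5
tool_pos: [0.4889, 0.0473, 0.2479]
ee_rot: [3.136, -0.698, 1.785]
wrist_force: [-0.7, -0.4, -2.1]
finger_gap: 0.0149
gripper_force: 59.6
```

run_rows:
  steps:
    - {}
    - {}

```text
time: 11.75
tool_pos: [0.4889, 0.047, 0.2481]
ee_rot: [3.135, -0.698, 1.785]
wrist_force: [0.7, 0.9, -1.7]
finger_gap: 0.0154
gripper_force: 59.6
```

```bash
python3 ins.py .17
```

Run:
```python
from h import *
from rig import grab_frame
for n in ("side","top"): pickle.dump(grab_frame(n),open(n[0]+"7.pkl","wb"))
f=[pickle.load(open(n+"7.pkl","rb"))["pixels"] for n in "st"]
a=cv2.resize(f[0][170:270,230:330,::-1],None,fx=4,fy=4,interpolation=cv2.INTER_CUBIC)
b=cv2.resize(f[1][170:270,300:400,::-1],(400,400),interpolation=cv2.INTER_CUBIC)
cv2.imwrite("pics/c7.png",np.hstack([a,b]))
```

```text
target [0.4875 0.0459 0.2462] d [-0.0019 -0.0015  0.0009] r [0.0029 0.0001 0.0041]
collar rel mouth in tube axes (out,y,z) [ 0.1719  0.0017 -0.0009] t 11.75 F [ 0.7  0.9 -1.7] [-0.5   0.19  1.72  0.52  1.71 -0.76]
```

View pics/c7.png

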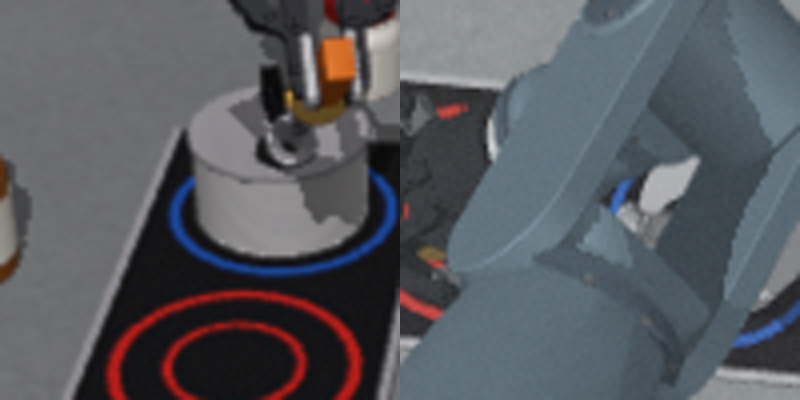

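Run:
```python
from h import *
from rig import state
s=pickle.load(open("s7.pkl","rb"));st=state();q=R.from_euler("xyz",st["ee_rot"])
for n,x in (("handle end",-.105),("collar",-.003),("tip",.13)):
    p=st["tool_pos"]+q.apply([-.058-x,0,-.0167]);print(n,((proj(s,p)[0]-[230,170]+.375)*4).round(0))
px=np.array([np.cos(1.78),np.sin(1.78),0]);print("mouth",(proj(s,np.array([.541,-.206,.1124])+.0721*px)[0]-[230,170]+.375)*4)
```

```text
handle end [338.  52.]
collar [317.  88.]
tip [294. 126.]
mouth [291.96382512 137.72258373]
```

run_rows:
  steps:
    - {"tx":-0.0083, "ty":-0.0025, "tz":0.0015}
    - {"tx":-0.025, "ty":-0.0025, "tz":0.0015}
    - {"tx":-0.05, "ty":-0.0025, "tz":0.0015}
    - {"tx":-0.075, "ty":-0.0025, "tz":0.0015}
    - {"tx":-0.1, "ty":-0.0025, "tz":0.0015}
    - {"tx":-0.1167, "ty":-0.0025, "tz":0.0015}
    - {"tx":-0.1167, "ty":-0.0025, "tz":0.0015}

```text
time: 12.72
tool_pos: [0.4985, -0.0065, 0.2015]
ee_rot: [3.137, -0.7, 1.782]
wrist_force: [-0.3, 0.1, -0.0]
finger_gap: 0.0152
gripper_force: 59.6
```

```bash
python3 ins.py .0
```

```text
target [ 0.5146 -0.0815  0.1369] d [-1.003e-01 -1.000e-04  1.000e-04] r [ 0.0034 -0.0012  0.0015]
collar rel mouth in tube axes (out,y,z) [ 1.003e-01 -1.000e-04 -1.000e-04] t 12.725 F [-0.3  0.1 -0. ] [-0.57  0.3   1.68  0.48  1.67 -0.86]
```

No contact force with the tip about 30 mm inside, so I continue inserting.

In the tool's units: -0.09 m / 0.6 = -0.15, -0.085 m / 0.6 = -0.1417.

run_rows:
  steps:
    - {"tx":-0.025}
    - {"tx":-0.05}
    - {"tx":-0.075}
    - {"tx":-0.1}
    - {"tx":-0.125}
    - {"tx":-0.1417}
    - {"tx":-0.15}
    - {"tx":-0.15}

```text
time: 13.72
tool_pos: [0.5131, -0.0734, 0.1441]
ee_rot: [3.136, -0.699, 1.783]
wrist_force: [0.4, -0.2, -0.7]
finger_gap: 0.0151
gripper_force: 59.6
```

```bash
python3 ins.py 0
```

```text
target [ 0.5146 -0.0815  0.1369] d [-0.011  -0.0003  0.0002] r [ 0.0034 -0.0007  0.0026]
collar rel mouth in tube axes (out,y,z) [ 0.011   0.0004 -0.0002] t 13.725 F [ 0.4 -0.2 -0.7] [-0.65  0.46  1.6   0.44  1.64 -0.96]
```

In the tool's units: -0.011 m / 0.6 = -0.0183, -0.009 m / 0.6 = -0.015.

run_rows:
  steps:
    - {"tx":-0.0067}
    - {"tx":-0.0117}
    - {"tx":-0.015}
    - {"tx":-0.0183}
    - {"tx":-0.0183}

```text
time: 14.35
tool_pos: [0.5149, -0.0816, 0.1371]
ee_rot: [3.136, -0.699, 1.784]
wrist_force: [0.7, -0.5, -1.8]
finger_gap: 0.0151
gripper_force: 59.6
```

```bash
python3 ins.py 0
```

```text
target [ 0.5146 -0.0815  0.1369] d [-0.0001 -0.0003  0.0002] r [ 0.0034 -0.0006  0.0027]
collar rel mouth in tube axes (out,y,z) [ 0.0001  0.0004 -0.0002] t 14.35 F [ 0.7 -0.5 -1.8] [-0.66  0.48  1.59  0.43  1.63 -0.97]
```

In the tool's units: -0.0015 m / 0.6 = -0.0025.

run_rows:
  steps:
    - {"tx":-0.0025}
    - {"tx":-0.0025}
    - {"tx":-0.0025}

```text
time: 14.72
tool_pos: [0.5151, -0.0821, 0.1367]
ee_rot: [3.136, -0.7, 1.784]
wrist_force: [-1.7, 3.5, 4.0]
finger_gap: 0.015
gripper_force: 59.9
```

```bash
python3 ins.py 0
```

```text
target [ 0.5146 -0.0815  0.1369] d [ 0.0006 -0.0004  0.0003] r [ 0.0032 -0.0016  0.0034]
collar rel mouth in tube axes (out,y,z) [-0.0006  0.0005 -0.0002] t 14.725 F [-1.7  3.5  4. ] [-0.66  0.48  1.59  0.43  1.64 -0.97]
```

run_rows:
  steps:
    - {"tx":-0.0025}
    - {"tx":-0.0025}
    - {"tx":-0.0025}

```text
time: 15.1
tool_pos: [0.5156, -0.0831, 0.1365]
ee_rot: [3.134, -0.7, 1.785]
wrist_force: [-1.3, 4.6, 8.9]
finger_gap: 0.0152
gripper_force: 60.3
```

```bash
python3 ins.py 0
```

```text
target [ 0.5146 -0.0815  0.1369] d [ 0.0016 -0.0007  0.0009] r [ 0.0038 -0.002   0.0039]
collar rel mouth in tube axes (out,y,z) [-0.0016  0.0009 -0.0007] t 15.1 F [-1.3  4.6  8.9] [-0.66  0.48  1.59  0.43  1.64 -0.97]
```

In the tool's units: 0.19 m / 0.6 = 0.3167, 0.12 m / 0.6 = 0.2.

run_rows:
  steps:
    - {"tx":0.0067}
    - {"tx":0.025}
    - {"tx":0.05}
    - {"tx":0.0833}
    - {"tx":0.1167}
    - {"tx":0.1583}
    - {"tx":0.2}
    - {"tx":0.25}
    - {"tx":0.3}
    - {"tx":0.3167}

```text
time: 16.35
tool_pos: [0.484, 0.0604, 0.2589]
ee_rot: [3.134, -0.698, 1.787]
wrist_force: [0.9, -0.2, -1.6]
finger_gap: 0.0149
gripper_force: 59.6
```

run_rows:
  steps:
    - {}

```text
time: 16.48
tool_pos: [0.4843, 0.0591, 0.2578]
ee_rot: [3.135, -0.698, 1.786]
wrist_force: [0.3, -0.6, -1.7]
finger_gap: 0.015
gripper_force: 59.6
```

```bash
python3 ins.py 0;python3 go.py .41 .4315 .103 3.1416 0 1.6
```

```text
target [ 0.5146 -0.0815  0.1369] d [-1.879e-01 -4.000e-04  1.000e-04] r [0.003  0.     0.0042]
collar rel mouth in tube axes (out,y,z) [ 1.879e-01 -2.000e-04 -1.000e-04] t 16.475 F [ 0.3 -0.6 -1.7] [-0.48  0.16  1.73  0.53  1.72 -0.74]
d [0.1913 0.0043 0.3627] 0.41 r [-0.0585 -0.6968  0.1756] t 16.475 [-0.48  0.16  1.73  0.53  1.72 -0.74]
```

In the tool's units: 0.3627 m / 0.6 = 0.6045, 0.149 m / 0.6 = 0.2483, -0.6968 rad / 1.5708 = -0.4436.

run_rows:
  steps:
    - {"tx":0.0317, "tz":0.06, "ax":-0.0038, "ay":-0.0446, "az":0.0115}
    - {"tx":0.07, "ty":0.0017, "tz":0.1333, "ax":-0.0083, "ay":-0.0974, "az":0.0248}
    - {"tx":0.115, "ty":0.0025, "tz":0.2167, "ax":-0.0134, "ay":-0.1592, "az":0.0401}
    - {"tx":0.16, "ty":0.0033, "tz":0.3017, "ax":-0.0185, "ay":-0.2215, "az":0.056}
    - {"tx":0.2033, "ty":0.005, "tz":0.3867, "ax":-0.0236, "ay":-0.2839, "az":0.0713}
    - {"tx":0.2483, "ty":0.005, "tz":0.4717, "ax":-0.0293, "ay":-0.3457, "az":0.0872}
    - {"tx":0.2833, "ty":0.0067, "tz":0.5383, "ax":-0.0331, "ay":-0.3947, "az":0.0993}
    - {"tx":0.3067, "ty":0.0067, "tz":0.58, "ax":-0.0357, "ay":-0.4265, "az":0.1076}
    - {"tx":0.3188, "ty":0.0072, "tz":0.6045, "ax":-0.0372, "ay":-0.4436, "az":0.1118}
    - {"tx":0.3188, "ty":0.0072, "tz":0.6045, "ax":-0.0372, "ay":-0.4436, "az":0.1118}

```text
time: 17.73
tool_pos: [0.4095, 0.4312, 0.1008]
ee_rot: [-3.138, 0.001, 1.601]
wrist_force: [-0.5, 0.2, 0.0]
finger_gap: 0.015
gripper_force: 59.6
```

run_rows:
  steps:
    - {}
    - {}
    - {}
    - {}

```text
time: 18.23
tool_pos: [0.411, 0.4306, 0.1032]
ee_rot: [-3.141, -0.001, 1.598]
wrist_force: [-0.0, -0.1, -1.3]
finger_gap: 0.0152
gripper_force: 59.6
```

```bash
python3 go.py .41 .4315 .103 3.1416 0 1.6
```

Run:
```python
from h import *
from rig import grab_frame
f=[grab_frame(n)["pixels"] for n in ("side","top")]
a=cv2.resize(f[0][190:420,200:400,::-1],(400,460),interpolation=cv2.INTER_CUBIC)
b=cv2.resize(f[1][140:340,180:430,::-1],(400,320))
o=np.zeros((460,800,3),np.uint8);o[:,:400]=a;o[:320,400:]=b
cv2.imwrite("pics/c8.png",o)
```

```text
d [ 0.0009 -0.001   0.0002] 0.001 r [-0.0003 -0.0007 -0.0022] t 18.225 [0.61 0.37 1.65 0.   1.12 0.58]
```

View pics/c8.png

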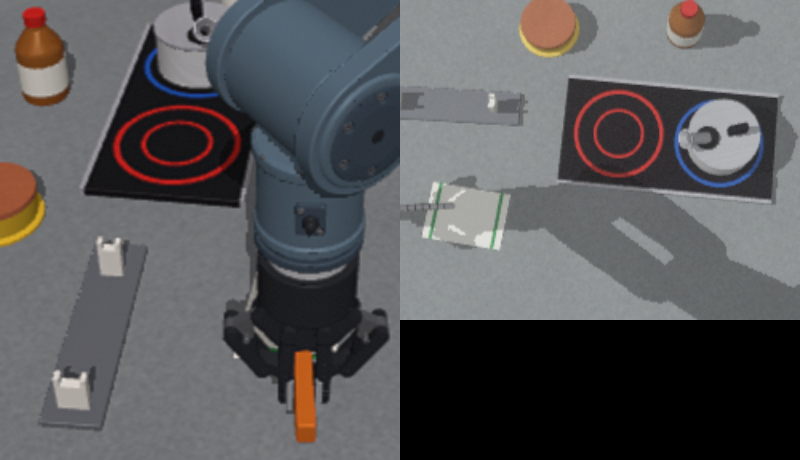

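The side view shows the level rod held clear of the cradle. In the top view the tip (crop 455,206) is over the middle of the card, allowing for parallax at that height. The pot is still centred on the blue ring (crop 719,142), and the bottle and cake tub look undisturbed.

```bash
python3 -c "from rig import finish_job;print(finish_job())"
```

```text
the job is handed in; nothing more can be done
None
```

I handed the job in at about 18 s of the 66 s allowed, but it returned no verdict. The pot was slid onto the blue place, about 1 mm off centre by camera. The rod went in until its collar stopped on the mouth (about 10 N felt), was drawn out, and is held level about 12 cm above the card's middle. The bottle and tub looked undisturbed in the last picture; the jar was out of view there.

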